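Fit the cookie folding bar and tighten its clamp until it clicks

TASK

Put the loose folding bar back into the clamp stand: slide its square end gently in through the flared mouth until it is fully home against the end stop, let go of it, then tighten the black knob on top (clockwise seen from above) until it slips and clicks, so that the bar is clamped firm and level. One to three clicks will do, never more than five, and leave the cookies, wafers, awl, wrench and bowl where they are.

Things in the scene. Friction and masses are not known exactly. Their poses are not given: they have to be found in the camera images.
- clamp: bolted-down stand: grey base 100 x 90 x 10 mm, column, aluminium head 44 mm wide (x), up to 106 mm high, black knob on top; 157 mm high in all. Origin: centre of the base's underside, below the knob's axis; z up. A square channel runs through the head along its own y: the bar enters at the +y side and slides towards -y. Floor 68, roof 83.5 mm above the bench, walls 16 mm apart
- seat (a point): on the stand: centre of the end stop's face, 22 mm from the knob's axis towards the stand's -y, 75 mm above the bench; axes as the stand's. The middle of the bar's square end face lies here when the bar is home; the bar then stands out along the stand's +y. The straight channel is 46 mm deep from here
- mouth (a point): on the stand: middle of the opening of the flared mouth, 57 mm from seat along the stand's +y, 75 mm above the bench. The mouth flares over 11 mm and is about 5 mm wider than the channel on every side
- stop: steel end plate, 44 mm wide, 8 mm thick, 50 mm high, closing the channel's -y end; the bar's end comes to rest against it. Origin: centre of its underside, 26 mm from the knob's axis
- knob_grip (a point): centre of the knob, on its vertical axis, 140 mm above the bench. The knob is a ribbed black cylinder, 41 mm in diameter, 30 mm high (125 to 155 mm above the bench); grip it across at any angle. It stays at this height as it turns. Below it are a neck 22 mm thick (106 to 124 mm) and the clamp head. The point turns with the knob
- knob (a joint): slip of the knob on its screw, clockwise, rad: 0 at the start, 0.393 more per click of its torque limiter; up to 0.19 of elastic give before a click. Knob and screw turn together against a drag near 0.17 N m; after 1 to 2 rad (not known beforehand) the plunger grips the bar, over the next 0.8 rad the moment climbs to about 0.3 N m, then drops at once as it clicks. The screw holds where it is left
- plunger: steel clamping plunger, 14 mm in diameter, inside the head under the knob; turning the knob clockwise drives it down 1.9 mm per rad onto the bar's shank, 22 mm from the stop; it presses with 60 to 110 N when the knob clicks. Origin: centre of its lower face
- bar: the loose folding bar, bright steel, about 0.25 kg, 280 mm long: a shank 14 mm square, 170 mm long, towards its own -y (the last 4 mm are 11 mm square) and a round rod, 10 mm in diameter, towards its +y. Origin: underside of the shank below the balance point; x across, z up. Fitted, its axes are the stand's. Let go in the channel before clamping, it droops 2 to 3 degrees and stays
- bar_grip (a point): the bar's balance point, in the middle of the shank's section (7 mm above its underside), where to grip it; it is about 57 mm clear of the mouth and 92 mm from the knob's axis when the bar is home
- bar_end (a point): centre of the end face of the bar's square shank, 114 mm from bar_grip
- cookie3: a baked, folded cookie, 56 mm long and 30 mm high, standing on the bench beside the clamp stand; origin under its middle
- wafers: a stack of flat round baked wafers, 74 mm in diameter, 30 mm high; origin under its middle
- awl: an awl with a wooden handle, 200 mm long; origin near its middle, on the bench
- wrench: a small open-ended wrench, 130 mm long, on the bench beside the clamp stand
- bowl: a white bowl, 110 mm wide and 55 mm high; origin under its middle
- cookie4: another such cookie, on the bench in front of the cookie board; origin under its middle
Mind the look-alikes: they are no part of the job. Leave any purple look-alike of the clamp alone.

How it is judged:
By the outcome, as a careful person would: the job done as asked, in the order asked, and still so for the second after the job is handed in, with the robot touching nothing.
It also fails if it takes over 72 s, if anything falls off the work surface, if the arm or the gripper's body presses on something with over 40 N, if the wrist force passes 120 N, or if a joint passes its speed limit or range.

ROBOT

A 6-joint arm with a two-finger parallel gripper is mounted at the origin on the work surface. World frame = base frame: x ahead of the robot, y to its left, z up, the work surface at z = 0. Lengths are in mm, angles in rad, forces in N, time in s.
With the tool pointing down it reaches from about 275 to 775 mm from the base axis. Payload 14.6 kg.
Tool frame: the origin (TCP) lies on the centre line of the jaws, within the pads' length; the fingertips stand 17 mm ahead of it and the grasp point (between the pads) lies 2 mm behind it; z points along the fingers, y is the direction in which the jaws open and shut (so a half turn about z gives the same grasp; the last joint's range is limited). The gripper opens to 85 mm and grips with 20 to 120 N. Pads are 22 mm wide; open, the fingers measure 114 mm over their backs; the gripper's body (76 mm by 85 mm) begins 54 mm behind the grasp point. The pads swing forward as they close: fully open they stand 13 mm farther back than shut.
Start: joints at [-0.155, 0.263, -0.048, 1.259, 0, 1.415], TCP at [525.003, -0.006, 248.278] pointing down, gripper open.
Joint ranges: [-2.65, 2.65], [-0.89, 1.7], [-1.18, 1.37], [-2.13, 2.11], [-1.35, 1.29], [-3.14, 3.14]. Speed limits (rad/s): [1.89, 1.89, 2.57, 2.79, 3.14, 3.14].

INTERFACE

Orientations are given as a rotation vector (axis times angle).
In Python, from bench import bot gives the robot as it stands.
- The arm moves only by the shell command python3 -m pendant 'ROWS' [FORCE]. ROWS is JSON, a list of rows, each a list of 7 numbers: the turn, a rotation vector about the tool's x, y, z in units of 6 degrees (1.0 is 6 degrees), then the shift along the tool's x, y, z in mm, then the opening, from 0 (shut) to 1 (fully open). In form: [[wx, wy, wz, tx, ty, tz, fingers], ...]. A call has 1 to 20 rows; each row shifts and turns the commanded pose from where the row before left it, along the tool's axes as they then stand; what a row does not reach is not made up. A row lasts 1/8 s, in which the tool goes at most 62.5 mm and 10.7 degrees, less where a joint would pass 70% of its speed; a pose out of reach is approached as far as the arm can. A call is refused whole if a number of a shift passes 62.5 or a number of a turn 1, either way. A call with a gripper value outside its range is refused whole. The fingers move at their own pace and stop on an object; FORCE is the grip in N (left out, the last holds). Time passes only in rows, so rows that do not move let the fingers close. It gives the time, the measured TCP pose, the force and the opening at its end, in the units of the state.
- bot.state(): the state, without advancing time (a new reading comes with each control period).
- bot.grab_frame(name): name is "scene" or "side" or "wrist"; returns (picture, depth): 480x640x3 uint8, blue, green, red; 480x640 float32, mm along the optical axis (not along the pixel's ray), 0 where there is no reading.
- bot.camera_params(name): a dict with "fx", "fy", "cx", "cy" (pixels), "R" (3x3) and "t" (3): a world point X has camera coordinates R X + t. Camera axes: x right, y down, z forward; pixel columns grow to the right and rows downward; lengths in mm; the calibration is good to about 2 mm. A picture is of the moment at which its call begins: read the wrist's pose just before it. camera_params takes no time and is no camera call; for the wrist camera it gives the pose at the moment of the call.
- bot.hand_in(): hands the job in, once; it reports no verdict.
Trained networks look in the newest picture that a camera, given by its name, has taken for a name from the list of things; names that differ only in an ending like _2 or _b are one class to them, and where a whole thing is asked for, a point or a joint stands for the part that bears it (a point fixed in the world has none). Each returns a list of dicts, best first, with "confidence" (0 to 1); they miss things now and then, are a little off and sometimes report something else, mostly with a low value. They report only what shows in the picture. A call takes as long as a camera call. They do not tell look-alikes from the thing itself.
- bot.search_frame(name, camera): "location" ([column, row] in pixels, amid what is visible of it).
- bot.silhouettes(name, camera): "pixels" (480x640 bool, what is visible of it) and "location" ([column, row] in pixels, amid what is visible of it).
- bot.place_of(name, camera): "location" ([column, row] in pixels: a listed point, or the origin of a listed thing).
The state is a dict: "clock": time; "joints": joint angles; "qvel": joint speeds; "joint_torque": joint torques, N m; "eef_pos": TCP position; "eef_rot": TCP orientation; "ft_force": force on the tool from outside, world axes, zero at the start; "ft_torque": the same for the moment, N m; "width": finger opening in mm.
Only numpy, scipy, OpenCV 4.12 (cv2) and the standard library are available. Lean on these libraries where they do the work, as an engineer would, in place of code of your own. Each camera call takes 0.05 s, during which the arm holds its last target. There are 200 camera calls.

## Working session

There is one attempt and no reset: what is moved stays moved. The work goes in short steps, Python scripts to look and compute and a shell command to move; the robot and the scene stay as the last step left them, time stands still between calls to the robot, and variables do not carry over. Pictures are saved under pics/ and viewed, about 8 in all and at most 12, crops included, and the job is handed in when it is done.

```bash
mkdir -p pics; ls; cat > h.py <<'E'
import numpy as np, cv2
from bench import bot
from scipy.spatial.transform import Rotation as Ro
def ray(cam,px):
    p=bot.camera_params(cam); R=np.array(p["R"]);t=np.array(p["t"])
    d=R.T@np.array([(px[0]-p["cx"])/p["fx"],(px[1]-p["cy"])/p["fy"],1.]); return -R.T@t,d
def at_z(cam,px,z):
    o,d=ray(cam,px); return o+d*(z-o[2])/d[2]
def cloud(cam,D):
    p=bot.camera_params(cam); R=np.array(p["R"]);t=np.array(p["t"])
    v,u=np.mgrid[:480,:640]; C=np.stack([(u-p["cx"])/p["fx"]*D,(v-p["cy"])/p["fy"]*D,D],-1)
    return (C-t)@R
def proj(cam,X):
    p=bot.camera_params(cam); c=np.array(p["R"])@np.array(X)+np.array(p["t"]); return [p["fx"]*c[0]/c[2]+p["cx"],p["fy"]*c[1]/c[2]+p["cy"]]
E
python3 - <<'E'
from h import *
np.set_printoptions(precision=1,suppress=True)
s=bot.state();print(s)
P=[]
for c in ["scene","side"]:
    im,D=bot.grab_frame(c); P.append(im); cl=cloud(c,D)
    for n,z in [("clamp",0),("knob_grip",140),("seat",75),("mouth",75),("bar_grip",7),("bar_end",7),("bar",0)]:
        for r in bot.place_of(n,c)[:3]:
            l=r["location"]; i,j=int(l[1]),int(l[0])
            print(c,n,round(r["confidence"],2),np.array(l),"z-plane",at_z(c,l,z),"depth",cl[min(i,479),min(j,639)])
    cv2.imwrite(f"pics/{c}0.png",im)
E
```

```text
pics
{'clock': 0.0, 'joints': array([-0.2,  0.3, -0. ,  1.3, -0. ,  1.4]), 'qvel': array([ 0.,  0., -0.,  0., -0.,  0.]), 'joint_torque': array([  0. , -63.8,  38.5,   0. ,   0. ,  -0. ]), 'eef_pos': array([524.7,   0. , 247.8]), 'eef_rot': array([-2.2, -2.2,  0. ]), 'ft_force': array([-0.5, -0. ,  0.1]), 'ft_torque': array([-0.,  0., -0.]), 'width': 85.6059619040166}
scene clamp 0.96 [178.6 248.3] z-plane [ 237.6 -245.1    0. ] depth [ 272.2 -252.8   42.2]
scene clamp 0.77 [221.7 418.9] z-plane [ 681.3 -365.     0. ] depth [ 692.  -366.4   34.6]
scene clamp 0.67 [204.6 327.5] z-plane [ 481.2 -297.9    0. ] depth [ 496.3 -301.4   28.5]
scene knob_grip 0.92 [207.4 392.5] z-plane [ 679.8 -367.7  140. ] depth [ 685.8 -368.4  156. ]
scene knob_grip 0.56 [187.  296.1] z-plane [ 480.5 -308.2  140. ] depth [ 491.4 -309.9  155.9]
scene knob_grip 0.55 [165.5 215. ] z-plane [ 249.9 -249.2  140. ] depth [ 266.9 -253.4  157.6]
scene seat 0.76 [164.2 241.2] z-plane [ 262.  -275.6   75. ] depth [ 280.9 -278.8   96.7]
scene seat 0.64 [203.9 411.5] z-plane [ 678.5 -387.1   75. ] depth [ 690.5 -388.3
[... 1534 characters left out ...]
1.2]
side seat 0.67 [348.6 344.6] z-plane [ 474.4 -260.9   75. ] depth [ 462.  -301.5  141.5]
side mouth 0.96 [456.5 360.1] z-plane [ 667.6 -334.8   75. ] depth [ 655.9 -351.2  104.9]
side mouth 0.72 [349.2 347.6] z-plane [ 474.  -267.8   75. ] depth [ 461.6 -310.9  145.9]
side mouth 0.66 [236.8 346.2] z-plane [ 260.9 -222.1   75. ] depth [ 262.7 -275.1  155. ]
side bar_grip 0.88 [354.7 226.5] z-plane [577.  112.2   7. ] depth [574.1 108.2  13.4]
side bar_end 0.79 [336.3 261. ] z-plane [509.3  11.5   7. ] depth [510.1  18.2  -0.8]
side bar 0.89 [352.6 227.2] z-plane [573.2 117.4   0. ] depth [568.  103.8  15.5]
side bar 0.64 [351.1 223.5] z-plane [572.4 130.6   0. ] depth [568.5 117.1  16. ]
```

View pics/scene0.png

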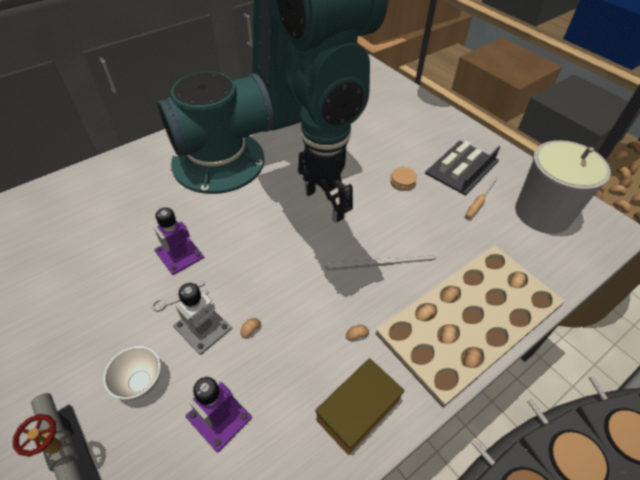

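View pics/side0.png

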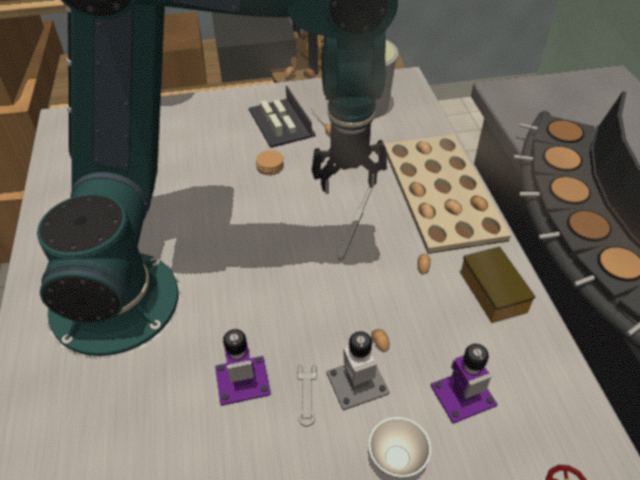

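The grey clamp is the middle one (scene 200,320; side 358,370), flanked by purple look-alikes. The bar lies at scene (327,266)–(435,258), with its square end towards the clamp. Next I fit the poses more precisely.

```bash
python3 - <<'E'
from h import *
np.set_printoptions(precision=2,suppress=True)
for c in ["scene","side"]:
    im,D=bot.grab_frame(c); cl=cloud(c,D); ok=D>0
    x,y,z=cl[...,0],cl[...,1],cl[...,2]
    sel=ok&(abs(x-480)<75)&(abs(y+305)<75)
    print(c,"table z",np.median(z[ok&(abs(x-480)<150)&(y>-240)&(y<0)]))
    m=sel&(z>5)&(z<15)&(abs(x-480)<68)&(abs(y+305)<68)
    print("base",m.sum(),cv2.minAreaRect(cl[m][:,:2].astype(np.float32)),x[m].min(),x[m].max(),y[m].min(),y[m].max())
    m=sel&(z>148)&(z<165); print("knobtop",m.sum(),cl[m].mean(0),cv2.minEnclosingCircle(cl[m][:,:2].astype(np.float32)))
    m=sel&(z>98)&(z<112); print("headtop",m.sum(),cv2.minAreaRect(cl[m][:,:2].astype(np.float32)))
    for r in bot.silhouettes("bar",c)[:1]:
        m=r["pixels"]&ok&(x>480)&(x<680); v,u=np.nonzero(m); print("bar conf",r["confidence"],m.sum())
        # pixels -> plane z=10
        q=np.array([at_z(c,(a,b),9)[:2] for a,b in zip(u,v)])
        (vx,vy,x0,y0)=cv2.fitLine(q.astype(np.float32),cv2.DIST_HUBER,0,.01,.01).ravel()
        d=np.array([vx,vy])*np.sign(vy); t=(q-[x0,y0])@d
        print("dir",np.degrees(np.arctan2(d[1],d[0])),"ends",[x0,y0]+d*t.min(),[x0,y0]+d*t.max(),t.max()-t.min())
print(np.array(bot.camera_params("wrist")["R"]),np.array(bot.camera_params("wrist")["t"]),bot.camera_params("wrist")["fx"])
print(Ro.from_rotvec(bot.state()["eef_rot"]).as_matrix(), bot.state()["joints"])
im,D=bot.grab_frame("wrist");cv2.imwrite("pics/w0.png",im)
for n in ["bar_grip","bar_end"]:
  for r in bot.place_of(n,"wrist")[:2]: print(n,r["confidence"],r["location"],at_z("wrist",r["location"],7))
E
```

```text
scene table z 261.5783353705049
base 959 ((486.0177307128906, -299.66839599609375), (129.84197998046875, 106.74724578857422), 82.85816955566406) 425.9139017527034 546.864217672313 -361.2555375351864 -241.6327587586802
knobtop 316 [ 482.16 -303.03  155.03] ((479.66339111328125, -302.2580261230469), 21.463706970214844)
headtop 353 ((479.8974304199219, -305.4605407714844), (47.53036117553711, 53.885536193847656), 9.67929744720459)
bar conf 0.67 589
dir 60.316822 ends [515.1   22.84] [645.31 251.29] 262.9493091010511
side table z 293.78178012475274
base 1295 ((481.52581787109375, -306.230712890625), (133.26470947265625, 131.3944091796875), 0.41403794288635254) 414.73650410275815 547.7200040393471 -371.94699129174063 -240.05647649097025
knobtop 374 [ 482.28 -307.75  155.05] ((482.5284423828125, -306.3320617675781), 21.48847198486328)
headtop 414 ((483.7457580566406, -308.6075744628906), (45.52679443359375, 58.07779312133789), 9.440311431884766)
bar conf 0.9 445
dir 60.06324 ends [515.41  12.56] [647.53 241.99] 264.74659576213384
[[ 1.    0.    0.  ]
 [ 0.   -0.97  0.26]
 [ 0.   -0.26 -0.97]] [-526.36  -33.77  377.24] 336.67091879924925
[[ 0.  1.  0.]
 [ 1. -0. -0.]
 [-0.  0. -1.]] [-0.16  0.26 -0.05  1.26 -0.    1.42]
bar_grip 0.86 [365.5, 88.7] [573.9  119.01   7.  ]
bar_end 0.89 [308.6, 188.1] [515.8   18.82   7.  ]
```

View pics/w0.png

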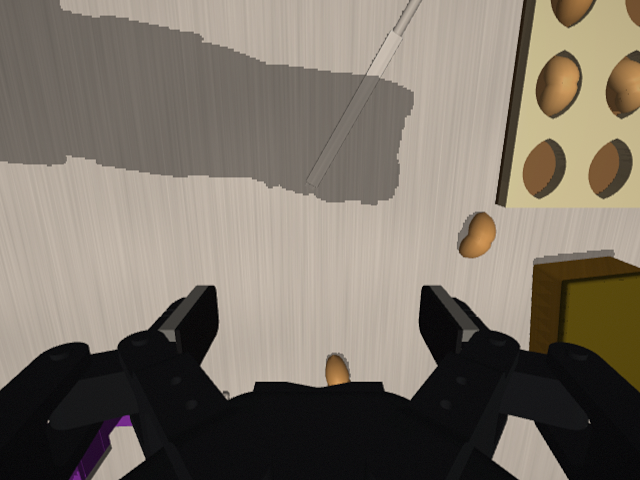

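The wrist view shows the bar's square end at (313,186), running up and to the right at about 60°. I'll move above the balance point, aligned with the bar, and re-measure.

```bash
python3 -m pendant '[[0,0,0,29,12,25,1],[0,0,0,29,12,25,1],[0,0,0,29,12,25,1],[0,0,0,30,12,25,1],[0,0,1,0,0,0,1],[0,0,1,0,0,0,1],[0,0,1,0,0,0,1],[0,0,1,0,0,0,1],[0,0,1,0,0,0,1],[0,0,0,0,0,0,1],[0,0,0,0,0,0,1],[0,0,0,0,0,0,1]]'
cat > bar.py <<'E'
from h import *
np.set_printoptions(precision=2,suppress=True)
import sys
s=bot.state();T=Ro.from_rotvec(s["eef_rot"]).as_matrix();print("tcp",s["eef_pos"],"toolx yaw",np.degrees(np.arctan2(T[1,0],T[0,0])))
im,D=bot.grab_frame("wrist");cv2.imwrite(f"pics/{sys.argv[1]}.png",im)
for n in ["bar_grip","bar_end"]:
  for r in bot.place_of(n,"wrist")[:2]:
    P=at_z("wrist",r["location"],7); print(n,r["confidence"],r["location"],P,"in tool",T.T@(P-s["eef_pos"]))
for r in bot.silhouettes("bar","wrist")[:1]:
    v,u=np.nonzero(r["pixels"]); q=np.array([at_z("wrist",(a,b),14)[:2] for a,b in zip(u,v)])
    vx,vy,x0,y0=cv2.fitLine(q.astype(np.float32),cv2.DIST_HUBER,0,.01,.01).ravel()
    d=np.array([vx,vy])*np.sign(vy); t=(q-[x0,y0])@d
    print(r["confidence"],"dir",np.degrees(np.arctan2(d[1],d[0])),"ends",[x0,y0]+d*t.min(),[x0,y0]+d*t.max())
    e=s["eef_pos"][:2]-[x0,y0]; print("tcp left of axis by",d[0]*e[1]-d[1]*e[0],"along from min",e@d-t.min())
E
python3 bar.py w1
```

```text
clock: 2.65
eef_pos: [573.0, 117.0, 148.3]
eef_rot: [-2.72, -1.573, 0.0]
ft_force: [-0.1, 0.1, 0.1]
width: 85.8
tcp [573.   117.   148.28] toolx yaw 60.07747762388258
bar_grip 0.95 [315.6, 225.1] [573.17 119.65   7.  ] in tool [  2.39  -1.17 141.28]Traceback (most recent call last):
  File "bar.py", line 10, in <module>
    v,u=np.nonzero(r["pixels"]); q=np.array([at_z("wrist",(a,b),14)[:2] for a,b in zip(u,v)])
                                             ~~~~^^^^^^^^^^^^^^^^^^
  File "h.py", line 8, in at_z
    o,d=ray(cam,px); return o+d*(z-o[2])/d[2]
        ~~~^^^^^^^^
  File "h.py", line 5, in ray
    p=bot.camera_params(cam); R=np.array(p["R"]);t=np.array(p["t"])
ValueError: time passes only in moves, steps and waits
```

View pics/w1.png

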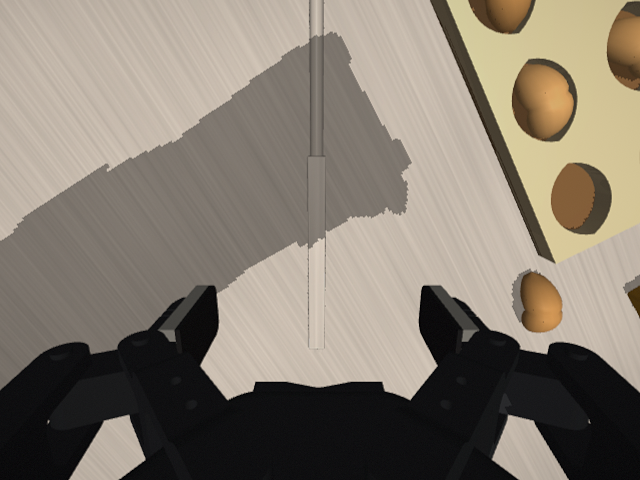

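The bar is vertical in the picture, with its shoulder at (316,156) and its end at (316,348), so the yaw matches. The balance point follows from those two.

```bash
python3 - <<'E'
from h import *
np.set_printoptions(precision=2,suppress=True)
s=bot.state();T=Ro.from_rotvec(s["eef_rot"]).as_matrix()
for px,z in [((316.3,156),14),((316.5,348),12.5),((317,0),12),((308,156),14),((325,156),14),((308,346),12.5),((325,346),12.5)]:
    print(px,T.T@(at_z("wrist",px,z)-s["eef_pos"]))
E
```

```text
(316.3, 156) [ 57.43  -0.49 134.26]
(316.5, 348) [-107.89   -0.5   135.77]
(317, 0) [160.16   0.08 136.25]
(308, 156) [ 57.42  -6.71 134.26]
(325, 156) [ 57.43   6.04 134.26]
(308, 346) [-105.89   -7.99  135.77]
(325, 346) [-105.88    7.    135.77]
```

```bash
python3 -m pendant '[[0,0,0,2,-0.5,32,1],[0,0,0,0,0,32,1],[0,0,0,0,0,32,1],[0,0,0,0,0,32,0.6],[0,0,0,0,0,0,0.3],[0,0,0,0,0,0,0],[0,0,0,0,0,0,0],[0,0,0,0,0,0,0],[0,0,0,0,0,0,0],[0,0,0,0,0,0,0],[0,0,0,0,0,0,0]]' 60
```

```text
clock: 4.22
eef_pos: [574.4, 119.1, 21.9]
eef_rot: [2.72, 1.57, 0.003]
ft_force: [-1.7, -0.8, 6.9]
width: 11.7
```

```bash
python3 -m pendant '[[0,0,0,0,0,0,0],[0,0,0,0,0,-10,0],[0,0,0,0,0,-20,0],[0,0,0,0,0,-30,0],[0,0,0,0,0,-30,0],[0,0,0,0,0,-30,0],[0,0,0,0,0,0,0],[0,0,0,0,0,0,0]]' 60; python3 - <<'E'
from h import *
im,D=bot.grab_frame("wrist");cv2.imwrite("pics/w2.png",im)
print(bot.state()["ft_force"],bot.state()["width"],bot.state()["ft_torque"])
E
```

```text
clock: 5.22
eef_pos: [573.3, 118.9, 139.9]
eef_rot: [-2.721, -1.571, 0.001]
ft_force: [-0.3, 0.3, -3.3]
width: 11.9
[-0.09921058  0.13005971 -1.98721583] 12.11885347612746 [-0.00764074 -0.01291358  0.05007324]
```

View pics/w2.png

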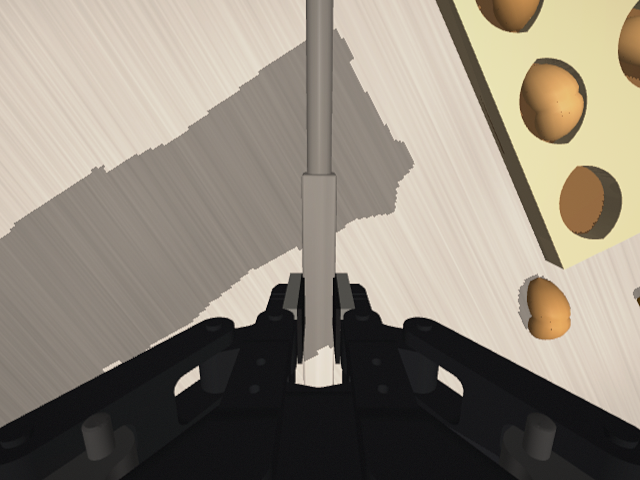

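The bar is gripped near its balance point: the moment is about 0, and it is level and straight between the pads. I'll measure it in the hand, then go above and behind the clamp for a wrist view.

```bash
python3 - <<'E'
from h import *
np.set_printoptions(precision=2,suppress=True)
s=bot.state();T=Ro.from_rotvec(s["eef_rot"]).as_matrix()
im,D=bot.grab_frame("wrist"); cl=(cloud("wrist",D)-s["eef_pos"])@T
for v in [10,60,120,160,170,180,200,230,260]: print(v,cl[v,319],)
for r in (180,230,260): print(r,cl[r,300:340:3,2])
print(s["joints"])
E
python3 -m pendant '[[0,0,-1,0,0,-38,0],[0,0,-1,0,0,-38,0],[0,0,-1,0,0,-38,0],[0,0,-1,0,0,-38,0],[0,0,-1,0,0,-38,0],[0,0,0,-51,-13,0,0],[0,0,0,-51,-13,0,0],[0,0,0,-51,-13,0,0],[0,0,0,-51,-13,0,0],[0,0,0,-51,-13,0,0],[0,0,0,-51,-13,0,0],[0,0,0,-51,-13,0,0],[0,0,0,-51,-13,0,0],[0,0,0,-51,-13,0,0],[0,0,0,-51,-13,0,0],[0,0,0,0,0,0,0],[0,0,0,0,0,0,0],[0,0,0,0,0,0,0]]'
python3 - <<'E'
from h import *
s=bot.state();print(s["joints"],s["eef_pos"])
im,D=bot.grab_frame("wrist");cv2.imwrite("pics/w3.png",im);np.save("w3.npy",cloud("wrist",D))
for n,z in [("clamp",0),("knob_grip",140),("mouth",75),("seat",75)]:
  for r in bot.place_of(n,"wrist")[:3]: print(n,round(r["confidence"],2),r["location"],at_z("wrist",r["location"],z))
E
```

```text
10 [112.13   1.2   10.46]
60 [96.22  1.21 10.91]
120 [75.4   1.23 11.05]
160 [60.43  1.25 11.42]
170 [56.58  1.25 10.87]
180 [52.76  1.25  9.73]
200 [44.82  1.26  9.43]
230 [32.5   1.27  8.93]
260 [19.3   1.29  9.48]
180 [141.47  10.42   9.77   8.77   7.26   9.26   9.09   8.33   8.96   7.64
   9.48   9.07   9.53 140.75]
230 [140.88   9.52   9.15   8.83   8.24   8.     8.24   9.     7.5    9.15
   8.61   9.4  140.8  140.68]
260 [141.1   10.94   8.89   8.49   8.87   9.42   8.65   9.83   8.76   9.35
   8.89   8.79 140.37 139.94]
[ 0.07  0.42 -0.11  1.04  0.    2.16]
clock: 7.58
eef_pos: [443.9, -390.1, 330.2]
eef_rot: [-2.22, -2.222, -0.0]
ft_force: [1.0, -0.5, -2.2]
width: 11.9
[-8.58847827e-01  3.77211455e-01  3.42473853e-01  1.53637835e+00
  7.99548179e-05  7.10821469e-01] [ 443.86864127 -390.05543204  330.24737309]
clamp 0.69 [492.0, 179.8] [ 678.53031282 -371.36970053    0.        ]
clamp 0.62 [171.5, 85.1] [ 261.49422392 -254.50158493    0.        ]
clamp 0.61 [346.5, 126.9] [ 481.56070388 -303.97465845    0.        ]
knob_grip 0.9 [565.8, 194.9] [ 678.11042417 -370.85091397  140.        ]
knob_grip 0.59 [360.2, 114.4] [ 482.19838603 -299.59971179  140.        ]
knob_grip 0.56 [101.6, 57.9] [ 260.97172336 -254.61654035  140.        ]
mouth 0.9 [132.0, 30.8] [ 257.69507225 -215.68927194   75.        ]
mouth 0.65 [348.6, 93.0] [ 476.91722672 -273.53275574   75.        ]
mouth 0.62 [528.1, 150.6] [ 675.28155062 -332.00966992   75.        ]
seat 0.89 [145.8, 91.9] [ 263.96200719 -272.88898181   75.        ]
seat 0.8 [524.0, 201.8] [ 679.87386391 -388.8959498    75.        ]
seat 0.76 [357.7, 143.8] [ 488.09044546 -325.22495988   75.        ]
```

View pics/w3.png

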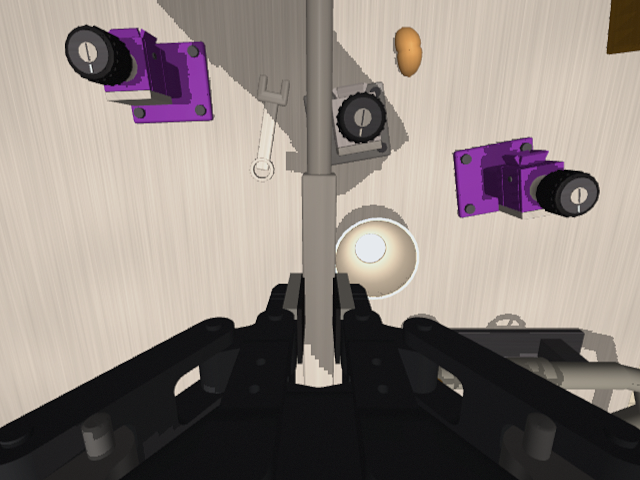

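Wrist view: the grey clamp's knob is at (361,117), partly behind the bar. I'll shift sideways for a clean view and enlarge it.

```bash
python3 -m pendant '[[0,0,0,10,-30,0,0],[0,0,0,10,-30,0,0],[0,0,0,0,0,0,0],[0,0,0,0,0,0,0],[0,0,0,0,0,0,0]]'
python3 - <<'E'
from h import *
np.set_printoptions(precision=2,suppress=True)
s=bot.state();print(s["joints"],s["eef_pos"])
im,D=bot.grab_frame("wrist");cl=cloud("wrist",D)
x,y,z=cl[...,0],cl[...,1],cl[...,2];sel=(D>0)&(abs(x-480)<75)&(abs(y+305)<75)
for a,b in [(5,16),(98,112),(150,162)]:
    m=sel&(z>a)&(z<b); r=cv2.minAreaRect(cl[m][:,:2].astype(np.float32)); print(a,m.sum(),np.median(z[m]),r,cv2.minEnclosingCircle(cl[m][:,:2].astype(np.float32)))
print("table",np.median(z[sel&(z<5)]))
for n,zz in [("knob_grip",140),("mouth",75),("seat",75)]:
  for r in bot.place_of(n,"wrist")[:3]: print(n,round(r["confidence"],2),r["location"],at_z("wrist",r["location"],zz))
u,v=map(int,proj("wrist",[482,-305,60])); print("crop origin",u-75,max(v-60,0))
c=im[max(v-60,0):max(v-60,0)+120,u-75:u+75]; cv2.imwrite("pics/w4.png",cv2.resize(c,None,fx=5,fy=5,interpolation=cv2.INTER_CUBIC))
cv2.imwrite("pics/w4full.png",im)
E
```

```text
clock: 8.45
eef_pos: [384.1, -371.2, 330.1]
eef_rot: [-2.221, -2.222, -0.0]
ft_force: [0.1, 0.4, -3.1]
width: 12.2
[-0.92  0.27  0.18  1.48  0.    0.65] [ 384.14 -371.2   330.07]
5 2519 9.251221706997619 ((485.02740478515625, -293.7515869140625), (152.4169921875, 109.68053436279297), 8.31640911102295) ((482.11187744140625, -282.4490051269531), 82.74856567382812)
98 946 105.12162220605813 ((482.6268310546875, -306.0861511230469), (44.417396545410156, 54.04720687866211), 9.816695213317871) ((482.3909606933594, -306.1050720214844), 34.092594146728516)
150 1827 154.61869404896672 ((482.3170471191406, -303.1866149902344), (41.48439025878906, 41.63133239746094), 84.39598083496094) ((482.002197265625, -302.7483825683594), 21.52474021911621)
table -0.668012974578954
knob_grip 0.96 [625.5, 211.8] [ 677.73 -367.87  140.  ]
knob_grip 0.72 [172.8, 80.1] [ 259.81 -252.7   140.  ]
knob_grip 0.7 [429.1, 135.5] [ 484.72 -298.33  140.  ]
mouth 0.93 [578.6, 171.0] [ 674.8  -334.75   75.  ]
mouth 0.86 [191.7, 53.0] [ 255.97 -216.41   75.  ]
mouth 0.81 [405.6, 111.4] [ 478.05 -272.4    75.  ]
seat 0.94 [202.3, 114.0] [ 261.46 -275.18   75.  ]
seat 0.84 [408.7, 160.2] [ 484.89 -323.16   75.  ]
seat 0.6 [574.8, 215.3] [ 680.59 -385.06   75.  ]
crop origin 328 83
```

View pics/w4.png

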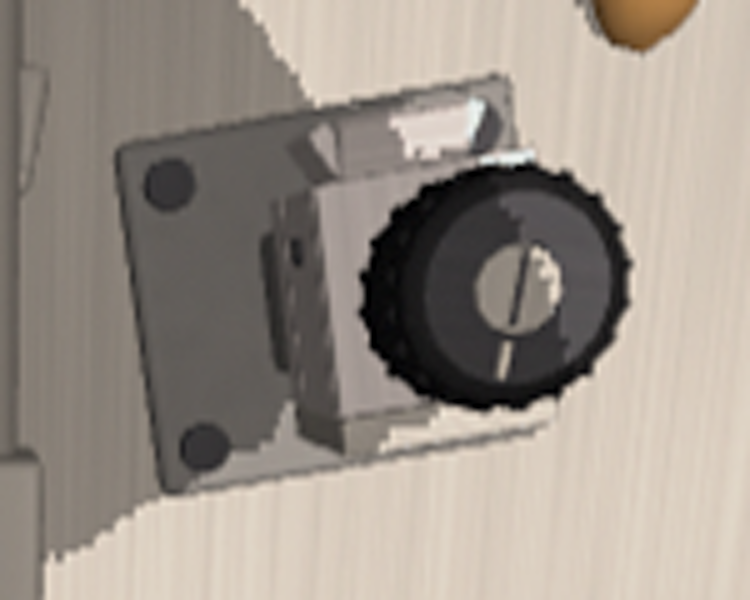

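The flared mouth is on the +y side (top of the crop). The base corners in the crop are TL (118,150), BL (165,492) and TR (510,78).

```bash
python3 - <<'E'
from h import *
np.set_printoptions(precision=2,suppress=True)
P={k:at_z("wrist",(328+a/5,83+b/5),10)[:2] for k,(a,b) in dict(TL=(118,150),BL=(165,492),TR=(510,78)).items()}
print(P)
for a,b,o in [("TL","TR",0),("BL","TL",90)]:
    d=P[b]-P[a]; print(a,b,np.linalg.norm(d),np.degrees(np.arctan2(d[1],d[0]))-o)
print("centre",(P["BL"]+P["TR"])/2)
print("knob top", at_z("wrist",(328+518/5,83+288/5),155))
E
```

```text
{'TL': array([ 426.65, -268.79]), 'BL': array([ 441.25, -353.59]), 'TR': array([ 522.98, -251.93])}
TL TR 97.79846337382907 9.927719730573033
BL TL 86.04922280714509 9.773831939056535
centre [ 482.12 -302.76]
knob top [ 482.37 -302.81  155.  ]
```

```bash
python3 -m pendant '[[0,0,0,48,13.5,0,0],[0,0,0,48,13.5,0,0],[0,0,0,48,13.5,0,0],[0,0,0,48,13.5,0,0],[0,0,0,49.5,13.5,20,0],[0,0,-0.82,0,0,40,0],[0,0,-0.81,0,0,40,0],[0,0,0,0,0,40,0],[0,0,0,0,0,40,0],[0,0,0,0,0,40,0],[0,0,0,0,0,20,0],[0,0,0,0,0,0,0],[0,0,0,0,0,0,0],[0,0,0,0,0,0,0]]'
cat > chk.py <<'E'
from h import *
import sys
np.set_printoptions(precision=2,suppress=True)
s=bot.state();T=Ro.from_rotvec(s["eef_rot"]).as_matrix();print(s["joints"],s["eef_pos"],s["ft_force"],s["ft_torque"])
u=np.array([-.1702,.9854,0]);w=np.array([.9854,.1702,0]);C=np.array([481.7,-304,0])
for c in ["scene","side"]:
    im,D=bot.grab_frame(c); cl=cloud(c,D)-C; a=cl@u;b=cl@w;z=cl[...,2]
    m=(D>0)&(a>15)&(a<33)&(z>98)&(z<112)&(abs(b)<30); 
    mh=(D>0)&(a>-25)&(a<20)&(z>100)&(z<110)&(abs(b)<30); print(c,"head b range",np.percentile(b[mh],[2,50,98]),"knob",[q[(D>0)&(z>150)&(z<162)&(abs(b)<30)&(abs(a)<30)].mean() for q in (a,b)])
    A=s["eef_pos"]-C; a0=A@u
    for lo,hi in [(-105,-90),(-90,-60),(-60,-30),(25,50),(60,100)]:
        m=(D>0)&(abs(b-A@w)<10)&(z>60)&(z<100)&(a-a0>lo)&(a-a0<hi)
        if m.sum()>8: print(" bar",lo,hi,m.sum(),"b",b[m].mean(),"z",np.percentile(z[m],[5,50,95]))
    m=(D>0)&(abs(b-A@w)<9)&(z>60)&(z<95)&(a-a0<-60)&(a-a0>-125); print(" end a",np.percentile(a[m],1),"expect",a0-114)
    for n in ["bar_end","mouth"]:
        for r in bot.place_of(n,c)[:3]: X=at_z(c,r["location"],75)-C; print("  ",n,round(r["confidence"],2),np.array(r["location"]),"a",X@u,"b",X@w)
    q=proj(c,C+70*u+[0,0,75]); x0,y0=int(q[0])-80,int(q[1])-60; x0=max(0,min(480,x0))
    cv2.imwrite(f"pics/{c}_{sys.argv[1]}.png",cv2.resize(im[max(y0,0):y0+120,x0:x0+160],None,fx=4,fy=4,interpolation=cv2.INTER_CUBIC))
print("tcp a,b",A@u,A@w)
E
python3 chk.py 1; cd pics; python3 -c "
import cv2,numpy as np;cv2.imwrite('both1.png',cv2.resize(np.vstack([cv2.imread('scene_1.png')[:480],cv2.imread('side_1.png')[:480]]),(400,600)))"
```

```text
clock: 10.4
eef_pos: [451.7, -129.8, 91.2]
eef_rot: [2.023, 2.402, 0.001]
ft_force: [0.4, -0.7, -2.4]
width: 11.8
[-0.45  0.28 -0.49  0.8   0.    0.95] [ 451.67 -129.79   91.2 ] [ 0.43 -0.68 -2.37] [ 0.03  0.04 -0.01]
scene head b range [-22.31   9.55  20.56] knob [np.float64(1.09841019329528), np.float64(0.2073623132098205)]
 bar -105 -90 57 b 0.650634622863099 z [73.12 83.21 85.91]
 bar -90 -60 109 b 0.35882810214796135 z [73.15 82.7  85.86]
 bar -60 -30 105 b 0.4959781528528964 z [72.1  82.99 86.2 ]
 bar 60 100 67 b -0.32740399238682516 z [75.78 80.03 82.71]
 end a 61.554697316051374 expect 62.780692732285814
   bar_end 0.98 [220.3 293. ] a 66.17502138243881 b 0.1670326055141263
   mouth 0.97 [206.7 299.2] a 35.82334813463919 b -8.555216468976939
   mouth 0.97 [228.2 389.4] a -58.58945532583432 b 179.82552845941925
   mouth 0.84 [184.3 225.3] a 128.81019321369675 b -218.86036277435875
side head b range [-20.73  -8.83  22.58] knob [np.float64(-3.638863591459791), np.float64(0.14065851296456014)]
 bar -105 -90 56 b 0.39879215099616727 z [72.57 82.66 86.48]
 bar -90 -60 106 b 0.1711517644565527 z [74.06 82.71 86.21]
 bar -60 -30 100 b 0.3639907080735656 z [74.31 82.56 86.63]
 end a 57.75282603088783 expect 62.780692732285814
   bar_end 0.75 [340.3 339.3] a 60.81035336391699 b -10.31289878712583
   mouth 0.98 [351.1 348.9] a 32.941725792449425 b 0.8445538744087466
   mouth 0.88 [458.5 359.8] a -62.807258546800604 b 181.8504922329347
   mouth 0.76 [239.4 345.3] a 118.46100629546198 b -198.35115806168147
tcp a,b 176.78069273228581 0.06354497045023846
```

View pics/both1.png

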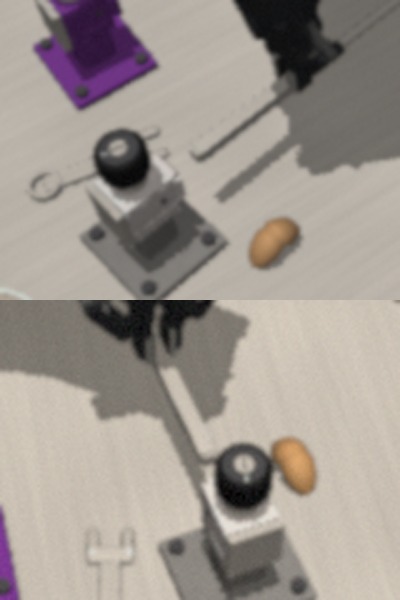

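Both cameras agree that the bar and channel line up: bar b≈0.4 and knob b≈0.2 mm, bar top about 83 mm. I'll insert slowly.

```bash
python3 -m pendant '[[0,0,0,-8,0,0,0],[0,0,0,-8,0,0,0],[0,0,0,-6,0,0,0],[0,0,0,-4,0,0,0],[0,0,0,-4,0,0,0],[0,0,0,-3,0,0,0],[0,0,0,-3,0,0,0],[0,0,0,-3,0,0,0],[0,0,0,0,0,0,0]]'; python3 -c "
from h import *
np.set_printoptions(precision=2,suppress=True);s=bot.state();print(s['ft_force'],s['ft_torque'])"
```

```text
clock: 11.82
eef_pos: [457.8, -168.1, 90.3]
eef_rot: [2.024, 2.402, -0.0]
ft_force: [0.2, 0.1, -2.9]
width: 12.0
[ 0.22  0.14 -2.93] [-0.    0.06 -0.  ]
```

```bash
python3 -m pendant '[[0,0,0,-2,0,0,0],[0,0,0,-2,0,0,0],[0,0,0,-2,0,0,0],[0,0,0,-2,0,0,0],[0,0,0,-2,0,0,0],[0,0,0,0,0,0,0]]'; python3 -c "
from h import *
np.set_printoptions(precision=2,suppress=True);s=bot.state();print(s['ft_force'],s['ft_torque'])"
```

```text
clock: 12.58
eef_pos: [459.4, -177.9, 90.3]
eef_rot: [-2.024, -2.403, 0.0]
ft_force: [-0.1, 0.8, -2.1]
width: 11.5
[-0.13  0.79 -2.07] [-0.06  0.01 -0.06]
```

```bash
python3 -m pendant '[[0,0,0,-3,0,0,0],[0,0,0,-3,0,0,0],[0,0,0,-3,0,0,0],[0,0,0,-3,0,0,0],[0,0,0,-3,0,0,0],[0,0,0,-3,0,0,0],[0,0,0,-3,0,0,0],[0,0,0,-3,0,0,0],[0,0,0,0,0,0,0]]'; python3 -c "
from h import *
np.set_printoptions(precision=2,suppress=True);s=bot.state();print(s['ft_force'],s['ft_torque'])"
```

```text
clock: 13.7
eef_pos: [463.5, -201.7, 90.2]
eef_rot: [-2.024, -2.402, 0.0]
ft_force: [0.7, 0.1, -2.8]
width: 12.1
[ 0.7   0.13 -2.83] [ 0.   -0.02  0.02]
```

Almost no resistance. About 12 mm remains, so I'll use fine steps until contact.

```bash
for i in 1; do python3 -m pendant '[[0,0,0,-2,0,0,0],[0,0,0,-2,0,0,0],[0,0,0,-1.5,0,0,0],[0,0,0,-1,0,0,0],[0,0,0,-1,0,0,0],[0,0,0,0,0,0,0]]'; python3 -m pendant '[[0,0,0,-1,0,0,0],[0,0,0,-1,0,0,0],[0,0,0,0,0,0,0]]';  done
```

```text
clock: 14.45
eef_pos: [464.7, -208.9, 90.3]
eef_rot: [2.024, 2.403, -0.0]
ft_force: [-0.3, 0.1, -3.4]
width: 12.0
clock: 14.82
eef_pos: [465.0, -210.6, 90.2]
eef_rot: [-2.024, -2.402, -0.0]
ft_force: [-0.2, 2.3, -2.7]
width: 12.1
```

```bash
python3 -m pendant '[[0,0,0,-1,0,0,0],[0,0,0,0,0,0,0]]'; python3 -m pendant '[[0,0,0,-1,0,0,0],[0,0,0,0,0,0,0]]'
```

```text
clock: 15.08
eef_pos: [464.8, -210.8, 90.0]
eef_rot: [-2.022, -2.402, -0.002]
ft_force: [0.7, 7.2, -2.0]
width: 12.4
clock: 15.32
eef_pos: [464.6, -210.9, 89.8]
eef_rot: [-2.021, -2.401, -0.003]
ft_force: [-1.9, 12.8, -2.2]
width: 11.9
```

The bar stopped at y≈-210.8 with force climbing to 13 N at the expected depth, so it is home. I'll ease the preload, open, retreat up, and check.

```bash
python3 -m pendant '[[0,0,0,1.5,0,0,0],[0,0,0,0,0,0,0.3],[0,0,0,0,0,0,0.6],[0,0,0,0,0,0,1],[0,0,0,0,0,0,1],[0,0,0,0,0,-20,1],[0,0,0,0,0,-40,1],[0,0,0,0,0,-50,1],[0,0,0,0,0,-50,1],[0,0,0,0,0,0,1],[0,0,0,0,0,0,1]]'
cat > chk2.py <<'E'
from h import *
import sys
np.set_printoptions(precision=2,suppress=True)
s=bot.state();print(s["joints"],s["eef_pos"])
u=np.array([-.1702,.9854,0]);w=np.array([.9854,.1702,0]);C=np.array([481.7,-303,0])
ims=[]
for c in ["scene","side"]:
    im,D=bot.grab_frame(c); cl=cloud(c,D)-C; a=cl@u;b=cl@w;z=cl[...,2]
    k=(D>0)&(z>150)&(z<162)&(abs(b)<30)&(abs(a)<30); print(c,"knob a,b",a[k].mean(),b[k].mean())
    P=[]
    for lo in range(40,260,15):
        m=(D>0)&(abs(b)<12)&(z>50)&(z<100)&(a>=lo)&(a<lo+15)
        if m.sum()>5: P.append((lo+7.5,m.sum(),b[m].mean(),np.median(z[m])))
    P=np.array(P); print(P)
    i=P[:,0]<145
    if i.sum()>2: print("shank slope deg z",np.degrees(np.arctan(np.polyfit(P[i,0],P[i,3],1)[0])))
    m=(D>0)&(abs(b)<12)&(z>50)&(z<100)&(a>36); print("a max",np.percentile(a[m],99.5))
    q=proj(c,C+100*u+[0,0,75]); x0,y0=int(q[0])-80,int(q[1])-60; x0=max(0,min(480,x0)); ims.append(cv2.resize(im[max(y0,0):y0+120,x0:x0+160],(400,300),interpolation=cv2.INTER_CUBIC))
cv2.imwrite(f"pics/{sys.argv[1]}.png",np.vstack(ims))
E
python3 chk2.py rel
```

```text
clock: 16.7
eef_pos: [465.0, -211.3, 249.8]
eef_rot: [-2.024, -2.402, 0.0]
ft_force: [0.1, 0.2, 0.2]
width: 85.3
[-0.59  0.24 -0.08  1.25 -0.    0.81] [ 465.03 -211.26  249.8 ]
scene knob a,b 0.23584085491415824 -0.012377640399478574
[[ 47.5   56.    -0.01  80.01]
 [ 62.5   57.    -0.44  79.77]
 [ 77.5   57.    -0.58  79.11]
 [ 92.5   52.    -0.23  78.83]
 [107.5   55.    -0.33  77.72]
 [122.5   53.    -0.2   76.97]
 [137.5   48.    -0.2   76.65]
 [152.5   35.    -1.11  75.13]
 [167.5   25.    -0.7   73.  ]
 [182.5   26.    -0.9   72.85]
 [197.5   26.    -0.78  71.46]
 [212.5   24.    -0.91  70.81]
 [227.5   25.    -0.38  70.72]
 [242.5   24.    -0.95  68.84]
 [257.5   11.    -0.86  68.73]]
shank slope deg z -2.3258341249263874
a max 255.3934397515964
side knob a,b -4.65749384738155 -0.1370482346164434
[[ 47.5   28.    -2.68  80.12]
 [ 62.5   57.    -0.38  79.53]
 [ 77.5   56.     0.08  78.95]
 [ 92.5   53.     0.29  77.69]
 [107.5   51.     0.07  77.42]
 [122.5   49.    -0.14  77.23]
 [137.5   50.     0.17  76.12]
 [152.5   27.     0.15  74.04]
 [167.5   26.     0.92  72.57]
 [182.5   26.     1.    72.08]
 [197.5   29.     0.93  71.05]
 [212.5   20.     0.59  70.15]
 [227.5    7.    -1.49  66.88]]
shank slope deg z -2.4756084202158277
a max 224.29599266105038
```

View pics/rel.png

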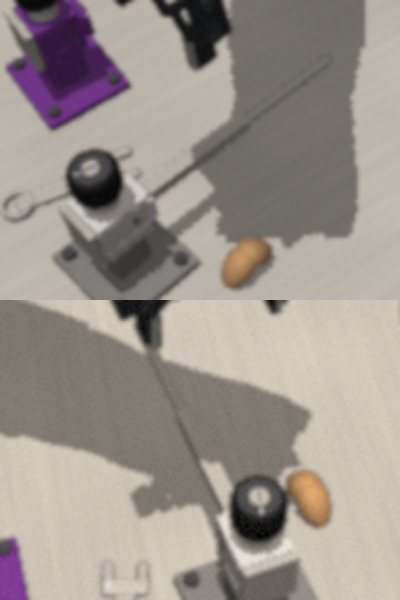

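The bar is home: its rod tip is about 255–258 mm from the knob's axis, where 258 is expected. It droops 2.4°, also as expected. Next I go over the knob, pre-turned counter-clockwise to give room for the tightening.

```bash
python3 -m pendant '[[0,0,0,-31,0.8,0,1],[0,0,0,-31,0,0,1],[0,0,0,-31,0,0,1],[0,0,-1,0,0,0,1],[0,0,-1,0,0,0,1],[0,0,-1,0,0,0,1],[0,0,-1,0,0,0,1],[0,0,-1,0,0,0,1],[0,0,-1,0,0,0,1],[0,0,-1,0,0,0,1],[0,0,-1,0,0,0,1],[0,0,-1,0,0,0,1],[0,0,-1,0,0,0,1],[0,0,-1,0,0,0,1],[0,0,-1,0,0,0,1],[0,0,-1,0,0,0,1],[0,0,-1,0,0,0,1],[0,0,-1,0,0,0,1],[0,0,-1,0,0,0,1],[0,0,-1,0,0,0,1]]'
python3 -m pendant '[[0,0,-1,0,0,30,1],[0,0,-1,0,0,30,1],[0,0,-1,0,0,30,1],[0,0,0,0,0,20,1],[0,0,0,0,0,0,0.7],[0,0,0,0,0,0,0.6],[0,0,0,0,0,0,0.55]]'
python3 -c "
from h import *
np.set_printoptions(precision=3,suppress=True);s=bot.state();print(s['joints'],s['ft_force'],s['ft_torque'],Ro.from_rotvec(s['eef_rot']).as_matrix())"
```

```text
clock: 19.3
eef_pos: [481.4, -302.6, 249.1]
eef_rot: [0.599, -3.083, -0.002]
ft_force: [0.0, -0.5, -0.3]
width: 85.7
clock: 20.18
eef_pos: [482.1, -303.1, 141.0]
eef_rot: [-1.068, 2.954, -0.002]
ft_force: [-0.7, -1.1, -0.5]
width: 47.2
[-0.704  0.39  -0.156  1.024  0.    -1.399] [-0.692 -1.098 -0.461] [ 0.02  -0.028 -0.004] [[-0.769 -0.64   0.001]
 [-0.64   0.769 -0.001]
 [-0.    -0.001 -1.   ]]
```

```bash
python3 -m pendant '[[0,0,0,0,0,0,0.3],[0,0,0,0,0,0,0.2],[0,0,0,0,0,0,0.2],[0,0,0,0,0,0,0.2],[0,0,0,0,0,0,0.2]]' 60
cat > t.py <<'E'
from h import *
np.set_printoptions(precision=3,suppress=True);s=bot.state();T=Ro.from_rotvec(s['eef_rot']).as_matrix()
print('j6',s['joints'][5],'yaw',np.degrees(np.arctan2(T[1,0],T[0,0])),'F',s['ft_force'],'M',s['ft_torque'],'w',s['width'])
E
python3 t.py
```

```text
clock: 20.8
eef_pos: [481.6, -302.5, 141.3]
eef_rot: [-1.069, 2.954, -0.0]
ft_force: [-4.4, 5.1, 10.9]
width: 39.8
j6 -1.3986104266453183 yaw -140.21169376672609 F [-4.448  5.109 10.937] M [0.972 0.917 0.009] w 39.8213017150381
```

```bash
python3 -m pendant '[[0,0,0,0,1,-1,0.2],[0,0,0,0,0,0,0.2],[0,0,0,0,0,0,0.2]]' 60; python3 t.py;  python3 -m pendant '[[0,0,1,0,0,0,0.2],[0,0,1,0,0,0,0.2],[0,0,1,0,0,0,0.2],[0,0,1,0,0,0,0.2],[0,0,0,0,0,0,0.2]]'; python3 t.py
```

```text
clock: 21.18
eef_pos: [481.5, -302.4, 141.5]
eef_rot: [-1.069, 2.954, -0.001]
ft_force: [3.1, -3.3, -1.2]
width: 39.7
j6 -1.398343234924212 yaw -140.2229566123532 F [ 3.11  -3.265 -1.236] M [-0.55  -0.62  -0.017] w 39.73851027492826
clock: 21.8
eef_pos: [481.6, -302.7, 141.6]
eef_rot: [-0.429, 3.111, -0.002]
ft_force: [3.7, -4.6, -2.9]
width: 39.5
j6 -0.9780037754783433 yaw -164.3091430042803 F [ 3.732 -4.644 -2.919] M [-0.902 -0.726  0.153] w 39.53106734270582
```

```bash
python3 -m pendant '[[0,0,1,0,0,0,0.2],[0,0,1,0,0,0,0.2],[0,0,1,0,0,0,0.2],[0,0,1,0,0,0,0.2],[0,0,1,0,0,0,0.2],[0,0,0,0,0,0,0.2]]'; python3 t.py;  python3 -m pendant '[[0,0,1,0,0,0,0.2],[0,0,1,0,0,0,0.2],[0,0,1,0,0,0,0.2],[0,0,0,0,0,0,0.2]]'; python3 t.py;python3 -m pendant '[[0,0,1,0,0,0,0.2],[0,0,1,0,0,0,0.2],[0,0,0,0,0,0,0.2]]'; python3 t.py
```

```text
clock: 22.55
eef_pos: [481.6, -303.1, 141.6]
eef_rot: [0.392, 3.116, -0.003]
ft_force: [4.1, -7.3, -4.3]
width: 38.8
j6 -0.45439888419448676 yaw 165.6739666085942 F [ 4.146 -7.297 -4.307] M [-1.45  -0.703  0.052] w 38.82923222660908
clock: 23.05
eef_pos: [481.6, -303.3, 141.6]
eef_rot: [0.874, 3.016, -0.003]
ft_force: [3.7, -7.7, -4.2]
width: 39.7
j6 -0.14024693050964335 yaw 147.66863083011341 F [ 3.694 -7.734 -4.155] M [-1.704 -0.548  0.072] w 39.68295478289365
clock: 23.42
eef_pos: [481.5, -303.4, 141.6]
eef_rot: [1.185, 2.908, -0.004]
ft_force: [2.1, -8.5, -3.6]
width: 39.7
j6 0.06915938739070321 yaw 135.66246142132786 F [ 2.067 -8.482 -3.611] M [-1.931 -0.344  0.13 ] w 39.74712293990601
```

```bash
python3 -m pendant '[[0,0,0,-0.8,-0.9,-0.5,0.2],[0,0,1,0,0,0,0.2],[0,0,1,0,0,0,0.2],[0,0,0,0,0,0,0.2]]'; python3 t.py;  python3 -m pendant '[[0,0,1,0,0,0,0.2],[0,0,1,0,0,0,0.2],[0,0,0,0,0,0,0.2]]'; python3 t.py
```

```text
clock: 23.92
eef_pos: [481.3, -303.7, 141.6]
eef_rot: [1.482, 2.769, -0.001]
ft_force: [4.2, -4.1, -7.2]
width: 39.6
j6 0.27691524072454443 yaw 123.69122264661574 F [ 4.232 -4.128 -7.191] M [-0.909 -0.74   0.017] w 39.55528031180393
clock: 24.3
eef_pos: [481.2, -303.7, 141.6]
eef_rot: [1.764, 2.599, -0.001]
ft_force: [2.2, -5.9, -7.2]
width: 39.4
j6 0.4863784912170768 yaw 111.68342408083323 F [ 2.206 -5.913 -7.193] M [-1.031 -0.559  0.105] w 39.422798475591655
```

```bash
cat > t.py <<'E'
from h import *
np.set_printoptions(precision=3,suppress=True);s=bot.state();T=Ro.from_rotvec(s['eef_rot']).as_matrix()
print('T',s['clock'],'j6',s['joints'][5],'tq6',s['joint_torque'][5],'F',s['ft_force'],'M',s['ft_torque'])
E
python3 t.py; python3 -m pendant '[[0,0,0,0,0,0.5,0.2],[0,0,1,0,0,0,0.2]]'>/dev/null; python3 t.py;  for i in 1; do python3 -m pendant '[[0,0,1,0,0,0,0.2]]' >/dev/null; python3 t.py; python3 -m pendant '[[0,0,1,0,0,0,0.2]]'>/dev/null; python3 t.py; python3 -m pendant '[[0,0,1,0,0,0,0.2]]'>/dev/null; python3 t.py; done
```

```text
T 24.3 j6 0.4863784912170768 tq6 1.0359537228941917 F [ 2.206 -5.913 -7.193] M [-1.031 -0.559  0.105]
T 24.55 j6 0.591279811347678 tq6 -2.4375061690807343 F [ 0.236 -4.761 -0.553] M [-0.986 -0.091  0.176]
T 24.675 j6 0.6975121523436292 tq6 -1.5356021001935005 F [-0.101 -5.626 -0.184] M [-1.03   0.047  0.255]
T 24.8 j6 0.8022732299251979 tq6 -1.4829391613602638 F [-1.176 -5.338 -0.626] M [-1.025  0.203  0.251]
T 24.925 j6 0.9069493889726066 tq6 -1.4615639671683311 F [-0.973 -5.351  0.797] M [-1.045  0.342  0.282]
```

The moment is climbing towards 0.3 N m, so I continue one row at a time.

```bash
python3 -m pendant '[[0,0,1,0,0,0,0.2]]' >/dev/null; python3 t.py; python3 -m pendant '[[0,0,1,0,0,0,0.2]]'>/dev/null; python3 t.py; python3 -m pendant '[[0,0,1,0,0,0,0.2]]'>/dev/null; python3 t.py
```

```text
T 25.05 j6 1.0116527225114682 tq6 -1.4425179362297058 F [-1.313 -5.342  0.557] M [-1.042  0.345  0.288]
T 25.175 j6 1.1163517290442475 tq6 -1.4260812476277351 F [-1.52  -5.839  0.131] M [-1.025  0.493  0.365]
T 25.3 j6 1.221089233502125 tq6 -1.5175645798444748 F [-2.903 -5.74   1.297] M [-1.044  0.624  0.251]
```

```bash
python3 -m pendant '[[0,0,1,0,0,0,0.2]]' >/dev/null; python3 t.py; python3 -m pendant '[[0,0,1,0,0,0,0.2]]'>/dev/null; python3 t.py
```

```text
T 25.425 j6 1.3260860492800706 tq6 -1.7840105295181274 F [-3.837 -4.448  0.875] M [-0.927  0.693 -0.027]
T 25.55 j6 1.4308350532747505 tq6 -1.7365985736250877 F [-3.809 -4.434  1.238] M [-0.856  0.777  0.034]
```

First click: the moment fell from 0.365 to about 0. I'll go on to a second one to confirm.

```bash
python3 -m pendant '[[0,0,1,0,0,0,0.2]]' >/dev/null; python3 t.py; python3 -m pendant '[[0,0,1,0,0,0,0.2]]'>/dev/null; python3 t.py; python3 -m pendant '[[0,0,0.5,0,0,0,0.2]]'>/dev/null; python3 t.py
```

```text
T 25.675 j6 1.5353048543632646 tq6 -1.3768348842859268 F [-4.376 -5.251  1.758] M [-0.878  0.878  0.353]
T 25.8 j6 1.6399498347197983 tq6 -1.4048314467072487 F [-4.926 -4.626  1.812] M [-0.887  0.983  0.328]
T 25.925 j6 1.691405453379272 tq6 -0.20833473186939955 F [-5.077 -4.689  3.478] M [-0.85   1.02   0.211]
```

```bash
python3 -m pendant '[[0,0,0.5,0,0,0,0.2]]' >/dev/null; python3 t.py; python3 -m pendant '[[0,0,0,0,0,0,0.2]]'>/dev/null; python3 t.py; python3 -m pendant '[[0,0,0,0,0,0,0.2]]'>/dev/null; python3 t.py
```

```text
T 26.05 j6 1.7431854761754118 tq6 -0.8418329246342182 F [-5.477 -5.399  2.448] M [-0.713  0.961  0.004]
T 26.175 j6 1.7423378902452769 tq6 0.4477493651211262 F [-4.712 -2.891  2.396] M [-0.724  1.05   0.015]
T 26.3 j6 1.7415716526423917 tq6 0.004476548347156495 F [-5.189 -2.882  2.742] M [-0.758  0.994 -0.01 ]
```

Two clicks, about 0.4 rad apart, which fits 0.393. Release, rise, move clear and check.

```bash
python3 -m pendant '[[0,0,0,0,0,0,0.5],[0,0,0,0,0,0,0.8],[0,0,0,0,0,0,1],[0,0,0,0,0,0,1],[0,0,0,0,0,-20,1],[0,0,0,0,0,-40,1],[0,0,0,0,0,-50,1],[0,0,0,0,0,-50,1],[0,0,0,0,0,0,1],[0,0,0,0,0,0,1]]'; python3 chk2.py fin
```

```text
clock: 27.55
eef_pos: [481.0, -303.2, 300.7]
eef_rot: [-2.954, -1.069, 0.0]
ft_force: [-0.6, 0.3, -0.3]
width: 85.1
[-0.71  0.33  0.19  1.43  0.    1.74] [ 480.98 -303.18  300.72]
scene knob a,b -0.010835949143042214 -0.16234242529279463
[[ 47.5   60.    -0.43  81.25]
 [ 62.5   57.    -0.23  80.85]
 [ 77.5   56.    -0.46  81.07]
 [ 92.5   56.    -0.14  81.31]
 [107.5   52.    -0.27  82.28]
 [122.5   56.    -0.26  80.66]
 [137.5   49.    -0.46  81.23]
 [152.5   33.    -0.57  80.61]
 [167.5   27.    -0.41  78.91]
 [182.5   25.    -1.03  78.75]
 [197.5   27.    -0.62  79.25]
 [212.5   26.    -0.99  79.43]
 [227.5   25.    -0.55  79.05]
 [242.5   24.    -1.43  78.4 ]
 [257.5   12.    -0.91  78.93]]
shank slope deg z 0.10615067221077643
a max 255.01446364989297
side knob a,b -4.3138704245371455 -0.089836244126145
[[ 47.5   36.    -2.94  81.25]
 [ 62.5   51.    -0.15  82.29]
 [ 77.5   57.    -0.43  81.5 ]
 [ 92.5   54.     0.19  81.68]
 [107.5   55.    -0.16  81.44]
 [122.5   52.     0.04  81.29]
 [137.5   46.    -0.01  81.84]
 [152.5   30.     0.68  79.11]
 [167.5   27.     0.6   78.53]
 [182.5   28.     0.88  77.9 ]
 [197.5   30.     0.71  78.11]
 [212.5   26.     0.77  77.75]
 [227.5   28.     0.73  78.45]
 [242.5   26.     1.02  78.38]]
shank slope deg z -0.037943147387170174
a max 251.00696071287004
```

View pics/fin.png

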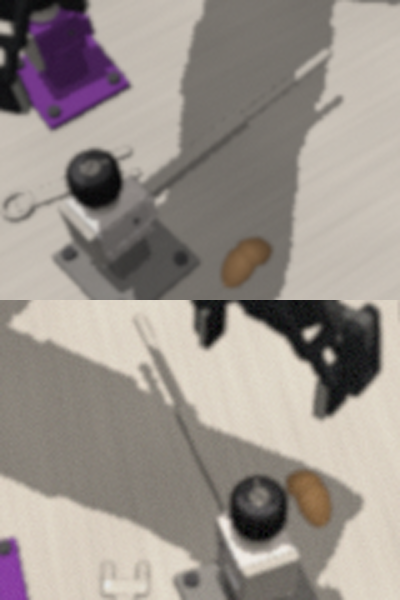

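```bash
python3 -c "
from bench import bot
print(bot.hand_in())"
```

```text
the job is handed in; nothing more can be done
None
```

The bar is back in the grey clamp stand, pushed home against the end stop and clamped level. I handed the job in at about 27.7 s of the 72 s allowed.

- **Insertion:** I gripped the bar at its balance point and slid it in through the mouth. There was almost no resistance until it met the stop, where the force rose to 13 N. I then let go, and it drooped 2.4° as expected.
- **Clamping:** I turned the knob clockwise about 3.1 rad and stopped after two clicks. Each showed as a drop in the moment from about 0.35 N m to near 0, about 0.4 rad apart.
- **Last checks:** The shank is level to about 0.1° in both cameras. In the scene camera the rod's tip is about 257 mm from the knob's axis, against 258 mm expected when home. The robot is clear of everything, and in the last picture cookie3 and the wrench look where they were. The wafers, awl, bowl and cookie4 were not in that picture, but I never moved the arm near the bench around them.
- **Disagreement:** The side camera reads about 4 mm off along the bar's length, for the knob as well as the bar. I took this as a calibration offset and did not act on it.

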